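# Hold a chip canister's bayonet cap at half-way

## Robot

A 7-joint arm with a two-finger parallel gripper is mounted at the origin on the work surface. World frame = base frame: x ahead of the robot, y to its left, z up, the work surface at z = 0. Lengths are in m, angles in rad, forces in N, time in s.
With the tool pointing down it reaches from about 0.425 to 0.875 m from the base axis. Payload 9.9 kg.
Tool frame: the origin (TCP) lies between the finger pads, 19 mm behind the fingertips; this is the grasp point; z points along the fingers, y is the line along which they close (so a half turn about z gives the same grasp; the last joint's range is limited). The gripper opens to 85 mm and grips with 20 to 120 N. Pads are 22 mm wide; open, the fingers measure 114 mm over their backs; the gripper's body (76 mm by 85 mm) begins 54 mm behind the grasp point. The pads swing forward as they close: fully open they stand 13 mm farther back than shut.
Start: joints at [-1.341, 0.576, 0.025, 1.437, -0.015, 1.129, -0.057], TCP at [0.208, 0.642, 0.25] pointing down, gripper open.
Joint ranges: [-2.76, 2.76], [-0.34, 2.15], [-1.52, 1.57], [0.19, 2.46], [-1.09, 4.23], [0.17, 1.99], [-2.82, 2.82]. Speed limits (rad/s): [2.22, 2.22, 3.01, 3.01, 3.14, 3.14, 3.14].

## Interface

Orientations are given as a unit quaternion [w, x, y, z].
In Python, from plant import telemetry, eyes, ticket, spotter gives the robot as it stands. The module is installed in compiled form; this text tells all that it offers.
- The arm moves only by the tool move_arm, never from a script. Its argument "series" is a list of rows, each a list of 7 numbers: the shift along the tool's x, y, z in mm, then the turn, a rotation vector about the tool's x, y, z in rad, then the finger opening in mm, from 0 to 85.4. In form: [[x, y, z, rx, ry, rz, hand], ...]. A call has 1 to 20 rows; each row shifts and turns the commanded pose from where the row before left it, along the tool's axes as they then stand; what a row does not reach is not made up. A row lasts 1/12 s, in which the tool goes at most 41.7 mm and 7.16 degrees, less where a joint would pass 70% of its speed; a pose out of reach is approached as far as the arm can. A call is refused whole if a number of a shift passes 41.7 or a number of a turn 0.125, either way. A call with a gripper value outside its range is refused whole. The fingers move at their own pace and stop on an object; "grip_force" is the grip in N (left out, the last holds). Time passes only in rows, so rows that do not move let the fingers close. It gives the time, the measured TCP pose, the force, the opening and the grip force at its end, in the units of the state.
- telemetry.observe(): the state, without advancing time (a new reading comes with each control period).
- eyes.camera(name): name is "scene" or "top" or "wrist"; returns a dict with "img" (384x512x3 uint8, red, green, blue), "camera_matrix" (3x3 intrinsics, pixels), "camera_from_world" (4x4, takes a point from world to camera coordinates); the wrist camera has in their place "hand_eye" (4x4, takes a point from camera to tool coordinates, whose origin is the TCP and whose axes are the flange's). Camera axes: x right, y down, z forward; pixel columns grow to the right and rows downward; lengths in m; the calibration is good to about 2 mm. A picture is of the moment at which its call begins: read the wrist's pose just before it. There is no depth.
- ticket.close_job(): hands the job in; it is judged then, once.
Trained networks look in a picture, given as the dict that the camera call returned (one of the last four; its "shot" number tells which), for a name from the list of things; names that differ only in an ending like _2 or _b are one class to them, and where a whole thing is asked for, a point or a joint stands for the part that bears it (a point fixed in the world has none). Each returns a list of dicts, best first, with "score" (0 to 1); they miss things now and then, are a little off and sometimes report something else, mostly with a low value. They report only what shows in the picture. A call takes as long as a camera call. They do not tell look-alikes from the thing itself.
- spotter.masks_of(picture, name): "region" (384x512 bool, what is visible of it) and "rect" ([left, top, width, height] in pixels, round what is visible of it).
- spotter.landmark_of(picture, name): "centre" ([column, row] in pixels: a listed point, or the origin of a listed thing).
The state is a dict: "clock": time; "q": joint angles; "qvel": joint speeds; "effort": joint torques, N m; "eef_pos": TCP position; "orientation": TCP orientation; "wrist_force": force on the tool from outside, world axes, zero at the start; "moment": the same for the moment, N m; "finger_gap": opening from 0.0 (shut) to 1.0 (fully open); "grasp_force": force on a finger pad.
Only numpy, scipy, OpenCV 4.12 (cv2) and the standard library are available. Lean on these libraries where they do the work, as an engineer would, in place of code of your own. Each camera call takes 0.05 s, during which the arm holds its last target. There are 200 camera calls.

## Task

Lift the metal bayonet cap off the free-spinning turntable, line its two lugs up with the notches in the mouth of the key cutter's chip canister, and push it down against the spring until the lugs are below the lip. Then twist it clockwise (seen from above) to the half-way mark, an eighth of a turn, and do not let it click past the lock pin. Finish while holding it in the gripper at that mark, so that I can set the pin; leave the brush, oil bottle and tray where they are, and do not tip over the tub on the turntable.

Things in the scene. Friction and masses are not known exactly. Their poses are not given: they have to be found in the camera images.
- cap: Loose bayonet cap, 0.16 kg, upright on the turntable at any yaw. Origin: centre of its plug's underside; z up; x along grip bar and lugs (same after half a turn). Aluminium plug 52 mm dia, 22 mm high; on it a disc 72 mm dia, 8 mm thick (22 to 30 mm above origin); on that a black upright grip bar, 56 mm long (x), 14 mm thick (y), from 30 to 60 mm above origin.
- cap_grip (a point): On the cap's axis in the grip bar, 52 mm above the cap's origin: TCP point for a grasp from above, fingers closing across the bar's 14 mm.
- cap_lugs (a point): On the cap's axis at the middle height of its two lugs, 9 mm above the cap's origin. The lugs stand out of the plug along the cap's +x and -x to 33 mm from the axis; each is 12 mm wide and 6 mm high.
- canister: Grey chip canister with a bright lip in its mouth, bolted to the bench, 92 mm dia, rim 120 mm above its origin (centre of the underside, on the bench). Its x axis runs through the two entry notches of the mouth, at +x and -x; a pair of ribs 3 mm high on the rim flanks each notch. Foot 124 mm dia; a 32 mm pipe stub points to +x at 45 mm height, reaching 85 mm from the axis.
- mouth (a point): Centre of the mouth at rim height, 120 mm above the canister's origin. The lip, level with the rim, is 6 mm thick with an opening 57 mm dia; its notches are 36 degrees wide and reach 36 mm from the axis. With the cap's disc pressed on the lip the cap's origin is 22 mm below this point; the lugs are free to turn under the lip from there up to 18 mm below it.
- half_mark: Half-way mark: one aluminium rib on the canister's rim, 6 mm wide, 4 mm high, 38 to 46 mm from the axis, going on as a fin outside the wall to 61 mm. Origin at the centre of the mouth; x axis points to the rib, 45 degrees clockwise from above of the canister's +x axis. The cap is half-way when its grip bar lies along this axis, either end at the rib.
- spring_plate (a joint): Sprung round plate, 48 mm dia, in the canister under the mouth: m pressed down, 0 at rest. At rest its top is 8 mm below the rim; it then pushes up with 3.4 N, and with about 7 N when the cap is fully down (0.014). It pops the cap up if the cap is let go untwisted at the notches; once twisted it lifts the lugs against the lip.
- lock_pin (a joint): Brass spring pin through the canister's side, 72 degrees clockwise from above of its +x axis: m pushed outward, 0 at rest. The cap, turned clockwise from the notches, feels the pin lightly (under 6 N) from 53 to 60 degrees on, clicks past it at 73 and meets a hard stop at 90. At the notches it cannot turn counter-clockwise.
- turntable: Free-spinning turntable: fixed foot, origin at the centre of its underside on the bench; on it a plywood disc 300 mm dia, top 32 mm above the bench, which turns at a touch. The cap and the tub stand on the disc.
- pin_tub: Bystander on the turntable: small open grey tub, 48 mm in diameter, 34 mm high, loose; origin at the centre of its underside. It may ride along with the turntable but must stay upright on it.
- oil_bottle: Bystander: loose oil bottle, 40 mm in diameter, 85 mm high, at the far side of the bench; origin at the centre of its underside.
- dust_brush: Bystander: loose hand brush lying at the far side of the bench, 170 mm long.
- blank_tray: Bystander: loose open tray, 80 x 120 x 35 mm, at the far side of the bench; origin at the centre of its underside.
Things that resemble listed ones, but are neither listed nor needed, are in the scene too. What is meant by the cap is not brown, and is the smaller of those in its own colour.

How it is judged:
On the way, in this order (a step that is already met when the one before it is completed fails the run):
1. the cap is lifted clear of the turntable in the gripper (z of cap in the frame of turntable above 0.06 m and contact force between the fingers and cap above 2 N), for 0.1 s.
2. the cap is pushed in with its lugs in the notches and below the lip (z of cap in the frame of canister below 0.105 m and horizontal distance between cap and mouth below 0.005 m and angle between the x axis of cap and the x axis of canister, either way round below 0.35 rad), for 0.05 s.
At the end, for the whole second after the job is handed in: Cap seated in the canister, lugs below the lip (origin under 105 mm above the canister's underside, within 5 mm of its axis, tilt under 0.1 rad), grip bar within 10 degrees of the half-way mark, still, and held by the fingers (over 2 N); tub upright on the turntable (z of cap in the frame of canister below 0.105 m and horizontal distance between cap and mouth below 0.005 m and contact force between the fingers and cap above 2 N and angle between the x axis of cap and the x axis of half_mark, either way round below 0.175 rad and angle between cap's own z axis and vertical below 0.1 rad and linear speed of cap below 0.01 m/s and angular speed of cap below 0.1 rad/s and angle between pin_tub's own z axis and vertical below 0.3 rad and z of pin_tub in the frame of turntable above 0.025 m); the arm keeps its last pose, push and grip.
It fails at once if the cap is turned past the lock pin (more than about 73 degrees): it has clicked (z of cap in the frame of canister below 0.105 m and horizontal distance between cap and mouth below 0.005 m and angle between the x axis of cap and the y axis of canister, either way round below 0.3 rad).
It fails at once if the tub is tipped over or knocked off the turntable (angle between pin_tub's own z axis and vertical above 0.5 rad or z of pin_tub in the frame of turntable below 0.02 m).
It fails at once if the oil bottle is moved by more than 30 mm (distance of oil_bottle from where it was at the start of the episode above 0.03 m).
It fails at once if the dust brush is moved by more than 30 mm (distance of dust_brush from where it was at the start of the episode above 0.03 m).
It fails at once if the blank tray is moved by more than 30 mm (distance of blank_tray from where it was at the start of the episode above 0.03 m).
It also fails if it takes over 48 s, if anything falls off the work surface, if the arm or the gripper's body presses on something with over 40 N, if the wrist force passes 120 N, or if a joint passes its speed limit or range.

## Working session

There is one attempt and no reset: what is moved stays moved. The work goes in short steps, Python scripts to look and compute and a tool call to move; the robot and the scene stay as the last step left them, time stands still between calls to the robot, and variables do not carry over. Pictures are saved under pics/ and viewed, at most 10 in all, crops included, and the job is handed in when it is done.

Besides the shell and the picture viewer there is one more tool, called after "Emit:" as name(argument=value, ...), one argument or row to a line, values as JSON. move_arm: Moves the arm, as the interface text tells. Its arguments: {"type":"object","properties":{"series":{"type":"array"},"grip_force":{"type":"number"}},"required":["series"]}

```bash
mkdir -p pics
cat > h.py <<'E'
import numpy as np, cv2
from plant import telemetry, eyes, ticket, spotter
def save(p,f,crop=None,scale=1):
    im=p["img"][:,:,::-1]
    if crop: l,t,w,h=crop; im=im[t:t+h,l:l+w]
    cv2.imwrite(f,cv2.resize(im,None,fx=scale,fy=scale,interpolation=cv2.INTER_CUBIC))
def R(q): 
    w,x,y,z=q
    return np.array([[1-2*(y*y+z*z),2*(x*y-z*w),2*(x*z+y*w)],[2*(x*y+z*w),1-2*(x*x+z*z),2*(y*z-x*w)],[2*(x*z-y*w),2*(y*z+x*w),1-2*(x*x+y*y)]])
def cam(p,s=None):
    """K, world-from-camera"""
    if "camera_from_world" in p: T=np.linalg.inv(p["camera_from_world"])
    else:
        W=np.eye(4);W[:3,:3]=R(s["orientation"]);W[:3,3]=s["eef_pos"];T=W@p["hand_eye"]
    return p["camera_matrix"],T
def at_z(p,px,z,s=None):
    K,T=cam(p,s); d=T[:3,:3]@np.linalg.inv(K)@[px[0],px[1],1]; o=T[:3,3]
    return o+d*(z-o[2])/d[2]
def proj(p,X,s=None):
    K,T=cam(p,s); c=np.linalg.inv(T)@np.r_[X,1]; u=K@c[:3]; return u[:2]/u[2]
E
python3 - <<'E'
from h import *
s=telemetry.observe();print({k:np.round(v,3) for k,v in s.items()})
for n in("top","scene"):
    p=eyes.camera(n);save(p,f"pics/{n}0.png",scale=1.5)
    print(n,cam(p)[1][:3].round(2).tolist())
    for t,z in(("cap",0.032),("cap_grip",.084),("mouth",.12),("half_mark",.12),("canister",0),("turntable",0),("pin_tub",.032)):
        for r in spotter.landmark_of(p,t): print(t,np.round(r["centre"],1),round(r["score"],2),at_z(p,r["centre"],z).round(4))
E
```

```text
{'clock': np.float64(0.0), 'q': array([-1.341,  0.577,  0.025,  1.438, -0.015,  1.129, -0.056]), 'qvel': array([ 0.   , -0.   , -0.001, -0.001,  0.   ,  0.001,  0.   ]), 'effort': array([-0.0000e+00, -7.6575e+01,  2.2510e+00, -2.8596e+01,  1.5000e-02,
        1.3000e-02, -0.0000e+00]), 'eef_pos': array([0.208, 0.642, 0.249]), 'orientation': array([-0.   ,  0.156,  0.988, -0.001]), 'wrist_force': array([ 0.472, -0.02 , -0.302]), 'moment': array([ 0.029, -0.007,  0.027]), 'grasp_force': np.float64(0.0), 'finger_gap': np.float64(0.999)}
top [[-0.0, -0.99, 0.15, 0.32], [-1.0, 0.0, -0.02, 0.0], [0.02, -0.15, -0.99, 1.46]]
cap [270.4 158.9] 0.97 [ 0.6405 -0.0801  0.032 ]
cap [156.1 303.4] 0.85 [0.2172 0.2513 0.032 ]
cap [200.6 187.2] 0.67 [0.5544 0.128  0.032 ]
cap [235.3 118.6] 0.53 [0.7655 0.0254 0.032 ]
cap_grip [151.  304.1] 0.77 [0.219  0.2563 0.084 ]
cap_grip [276.8 154.9] 0.75 [ 0.6405 -0.0957  0.084 ]
cap_grip [201.  184.3] 0.56 [0.5541 0.1225 0.084 ]
mouth [329.3 195.8] 0.67 [ 0.5152 -0.2384  0.12  ]
canister [323.2 205. ] 0.61 [ 0.505  -0.2408  0.    ]
turntable [184.  199.1] 0.63 [0.5234 0.1805 0.    ]
pin_tub [152.6 200.6] 0.47 [0.5144 0.2691 0.032 ]
scene [[-0.78, 0.47, -0.41, 0.94], [0.62, 0.61, -0.49, 0.5], [0.02, -0.64, -0.77, 0.91]]
cap [199.5 218.2] 0.82 [ 0.6596 -0.075   0.032 ]
cap [135.3 211.4] 0.61 [ 0.783  -0.1979  0.032 ]
cap [278.6 246.3] 0.57 [0.5495 0.1193 0.032 ]
cap_grip [196.5 203.1] 0.85 [ 0.6562 -0.0853  0.084 ]
cap_grip [414.3 207.1] 0.76 [0.22   0.2658 0.084 ]
cap_grip [277.2 235.8] 0.68 [0.5561 0.1174 0.084 ]
mouth [210.3 133. ] 0.87 [ 0.5006 -0.2486  0.12  ]
mouth [279.6 247.5] 0.71 [0.5886 0.1617 0.12  ]
mouth [225.7 322.9] 0.57 [0.7857 0.2291 0.12  ]
mouth [276.  236.9] 0.53 [0.5769 0.1348 0.12  ]
canister [211.2 164.1] 0.69 [ 0.5102 -0.2451  0.    ]
turntable [298.7 262.6] 0.57 [0.526  0.1734 0.    ]
pin_tub [330.  278.4] 0.92 [0.5097 0.2626 0.032 ]
```

View pics/top0.png

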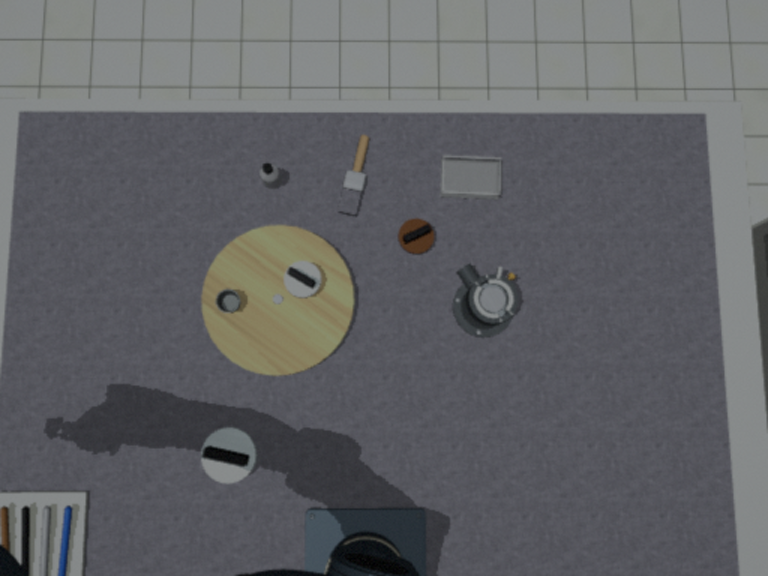

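View pics/scene0.png

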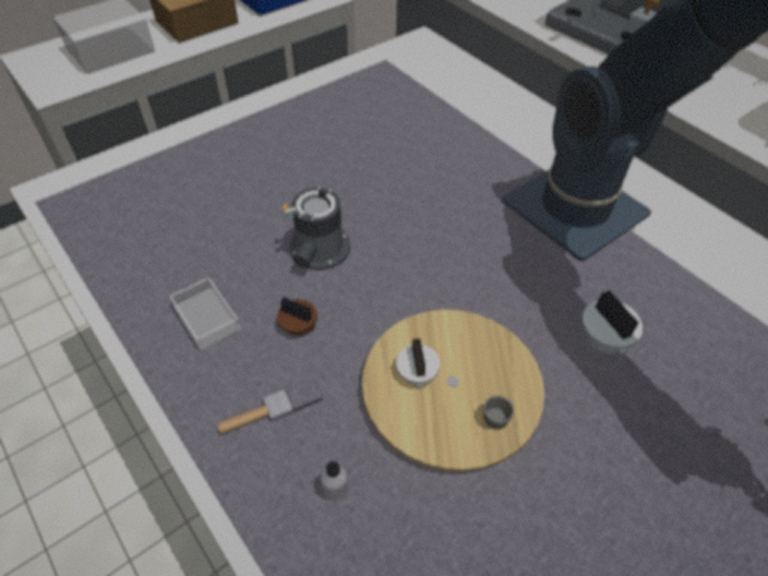

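The cap candidates, in 512-wide top-image pixels:
- Brown cap on the bench at (277,157): wrong colour.
- Large grey cap near the base at (152,303): too big.
- Small grey cap on the turntable at (201,187): this is the one I want.

The canister is at (328,198), with its pipe pointing up-left. I'll move above the cap for the close check.

Emit:
move_arm(
  series=[
    [-24.4,-19.3,0,0,0,0,85],
    [-24.4,-19.3,0,0,0,0,85],
    [-24.4,-19.3,0,0,0,0,85],
    [-24.4,-19.3,0,0,0,0,85],
    [-24.4,-19.3,0,0,0,0,85],
    [-24.4,-19.3,0,0,0,0,85],
    [-24.4,-19.3,0,0,0,0,85],
    [-24.4,-19.3,0,0,0,0,85],
    [-24.4,-19.3,0,0,0,0,85],
    [-24.4,-19.3,0,0,0,0,85],
    [-24.4,-19.3,0,0,0,0,85],
    [-24.4,-19.3,0,0,0,0,85],
    [-24.4,-19.3,0,0,0,0,85],
    [-24.4,-19.3,0,0,0,0,85],
    [-24.4,-19.3,0,0,0,0,85],
    [-24.4,-19.3,0,0,0,0,85],
    [-24.4,-19.3,0,0,0,0,85],
    [-24.4,-19.3,0,0,0,0,85],
    [-24.4,-19.3,0,0,0,0,85],
    [-24.4,-19.3,0,0,0,0,85],
  ],
)

```text
clock: 2.47
eef_pos: [0.5541, 0.1229, 0.2502]
orientation: [0.0, 0.156, 0.988, 0.0]
wrist_force: [1.0, 0.5, 0.6]
finger_gap: 1.0
grasp_force: 0.0
```

Emit:
move_arm(
  series=[
    [0,0,0,0,0,0.117,85],
    [0,0,0,0,0,0.117,85],
    [0,0,0,0,0,0.117,85],
    [0,0,0,0,0,0.117,85],
    [0,0,0,0,0,0.117,85],
    [0,0,0,0,0,0.117,85],
    [0,0,0,0,0,0.117,85],
    [0,0,0,0,0,0.117,85],
    [0,0,0,0,0,0.117,85],
    [0,0,0,0,0,0.117,85],
    [0,0,0,0,0,0.117,85],
    [0,0,0,0,0,0.117,85],
    [0,0,0,0,0,0.117,85],
    [0,0,0,0,0,0.117,85],
    [0,0,0,0,0,0.117,85],
    [0,0,0,0,0,0.117,85],
    [0,0,0,0,0,0,85],
    [0,0,0,0,0,0,85],
  ],
)

```text
clock: 3.97
eef_pos: [0.5533, 0.1245, 0.25]
orientation: [0.0, 0.887, 0.462, -0.0]
wrist_force: [-0.1, -0.5, 0.0]
finger_gap: 0.995
grasp_force: 0.0
```

Run:
```python
from h import *
s=telemetry.observe();print(s["clock"],s["eef_pos"].round(4),s["q"].round(2),R(s["orientation"]).round(3).tolist())
p=eyes.camera("wrist");print(p["hand_eye"].round(3).tolist())
save(p,"pics/w1.png",scale=1.5)
for t,z in(("cap_grip",.084),("cap",.032),("pin_tub",.032)):
    for r in spotter.landmark_of(p,t): print(t,np.round(r["centre"],1),round(r["score"],2),at_z(p,r["centre"],z,s).round(4))
```

```text
3.9667 [0.5533 0.1245 0.25  ] [-0.71  0.48  0.63  1.74 -0.32  1.02 -0.58] [[0.574, 0.819, 0.0], [0.819, -0.574, -0.0], [-0.0, 0.0, -1.0]]
[[0.001, -0.957, -0.291, 0.075], [1.0, 0.001, -0.002, -0.0], [0.002, -0.291, 0.957, -0.124], [0.0, 0.0, 0.0, 1.0]]
cap_grip [451.5 282.5] 0.87 [ 0.6445 -0.0729  0.084 ]
cap_grip [263.1 171.5] 0.64 [0.5568 0.1253 0.084 ]
cap [257.2 160.8] 0.79 [0.5513 0.1272 0.032 ]
cap [428.9 255.6] 0.6 [ 0.6474 -0.0731  0.032 ]
pin_tub [141.7  69.5] 0.86 [0.5118 0.2638 0.032 ]
```

View pics/w1.png

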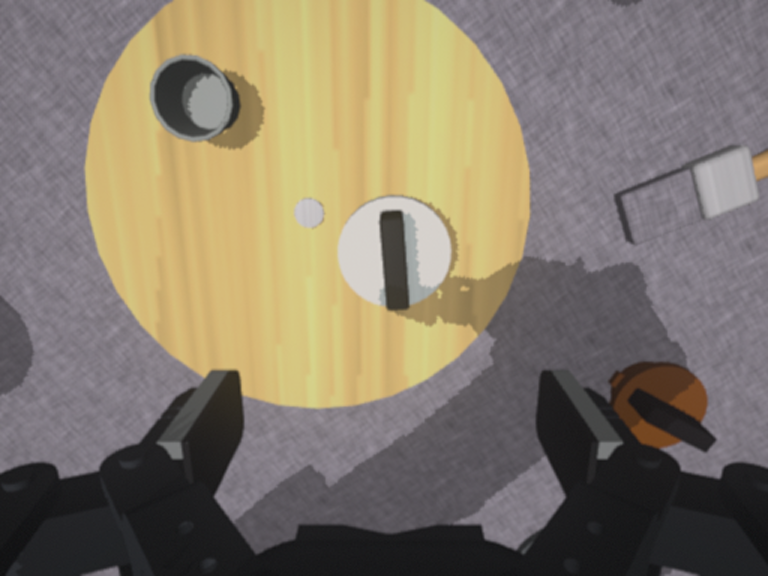

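```bash
cat >> h.py <<'E'
def bar(p,s,zt=.092,box=None,ctr=None,thr=60):
    """yaw and centre of black bar top: dark pixels inside box -> plane zt"""
    g=p["img"].max(2); m=np.zeros(g.shape,np.uint8); l,t,w,h=box; m[t:t+h,l:l+w]=(g[t:t+h,l:l+w]<thr)
    n,lab,st,_=cv2.connectedComponentsWithStats(m); k=1+st[1:,4].argmax(); v,u=np.nonzero(lab==k)
    P=np.array([at_z(p,(a,b),zt,s)[:2] for a,b in zip(u,v)])
    r=cv2.minAreaRect((P*1000).astype(np.float32)); bx=cv2.boxPoints(r)
    e=[bx[1]-bx[0],bx[2]-bx[1]]; e=max(e,key=np.linalg.norm)
    return np.array(r[0])/1000,r[1],np.degrees(np.arctan2(e[1],e[0]))%180,len(u),st[k]
E
python3 - <<'E'
from h import *
s=telemetry.observe();p=eyes.camera("wrist")
print(bar(p,s,box=(215,130,90,75)))
print("tool x yaw",np.degrees(np.arctan2(*R(s["orientation"])[[1,0],0])))
p=eyes.camera("top")
for r in spotter.landmark_of(p,"cap_grip"): print(r["score"],at_z(p,r["centre"],.084))
E
```

```text
(array([0.57000549, 0.14854782]), (2.983423948287964, 10.405529975891113), np.float32(151.32399), 48, array([254, 141,  13,   5,  48], dtype=int32))
tool x yaw 54.893452403898664
0.81 [0.55559126 0.12138455 0.084     ]
0.77 [ 0.63781131 -0.09767278  0.084     ]
0.46 [ 0.51280301 -0.25816801  0.084     ]
```

The close view shows the small pale cap on the plywood, with its black bar at about (263,173) in 512-wide pixels. The tub is at (128,65) and the brown cap at the far right, so the choice holds. Next I'll refine the bar's yaw.

Run:
```python
from h import *
s=telemetry.observe();p=eyes.camera("wrist")
g=p["img"].max(2);print(g[150:200:8,245:285:3])
for t in(75,90,105):print(t,bar(p,s,box=(225,130,75,75),thr=t))
```

```text
[[214 214 206  67  71  70  68  68 148 169 177 214 214 214]
 [214 214 216  75  70  70  69  67 101 168 174 211 213 213]
 [214 214 214 122  71  69  68  67  77 168 172 198 214 214]
 [214 213 214 168  68  69  68  68  63 167 172 184 214 213]
 [214 214 214 204  67  69  68  67  63 156 170 174 214 213]
 [214 214 214 215  67  64  65  65  64 152 168 170 193 203]
 [214 214 214 186  88  64  63  62  61 106 167 171 164 168]]
75 (array([0.55651831, 0.12555937]), (56.87678527832031, 12.297783851623535), np.float32(59.018227), 899, array([254, 141,  18,  64, 899], dtype=int32))
90 (array([0.55647772, 0.12561572]), (56.975982666015625, 12.760099411010742), np.float32(59.243664), 935, array([253, 141,  19,  64, 935], dtype=int32))
105 (array([0.55669928, 0.12565946]), (57.35020065307617, 13.432525634765625), np.float32(58.963223), 980, array([253, 140,  20,  65, 980], dtype=int32))
```

Emit:
move_arm(
  series=[
    [2.8,2.1,0,0,0,0,85],
    [0,0,0,0,0,-0.0716,60],
    [0,0,20,0,0,0,50],
    [0,0,20,0,0,0,50],
    [0,0,20,0,0,0,50],
    [0,0,20,0,0,0,50],
    [0,0,20,0,0,0,50],
    [0,0,20,0,0,0,50],
    [0,0,20,0,0,0,50],
    [0,0,15,0,0,0,50],
    [0,0,10,0,0,0,50],
    [0,0,0,0,0,0,50],
    [0,0,0,0,0,0,50],
  ],
  grip_force=30,
)

```text
clock: 5.45
eef_pos: [0.5569, 0.1252, 0.085]
orientation: [0.0, 0.871, 0.491, -0.0]
wrist_force: [0.5, 0.5, 0.5]
finger_gap: 0.584
grasp_force: 0.0
```

Run:
```python
from h import *
s=telemetry.observe();p=eyes.camera("wrist");save(p,"pics/w2.png")
print(s["eef_pos"].round(4),s["wrist_force"].round(1),s["finger_gap"],np.degrees(np.arctan2(*R(s["orientation"])[[1,0],0])))
```

```text
[0.5569 0.1252 0.085 ] [0.5 0.5 0.5] 0.5837588204243668 58.85775043819345
```

View pics/w2.png

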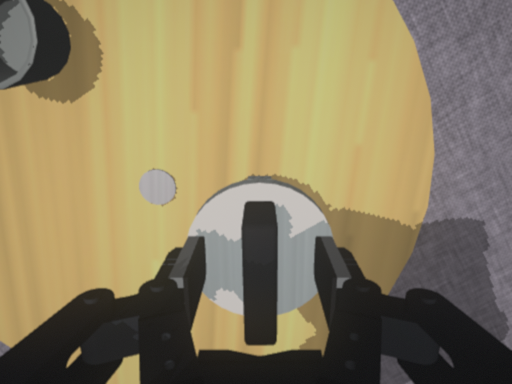

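The bar at (260,270) is upright and centred between the pads at (190,265) and (330,265). I'll close and lift.

Emit:
move_arm(
  series=[
    [0,0,0,0,0,0,30],
    [0,0,0,0,0,0,20],
    [0,0,0,0,0,0,10],
    [0,0,0,0,0,0,5],
    [0,0,0,0,0,0,5],
    [0,0,0,0,0,0,5],
    [0,0,0,0,0,0,5],
    [0,0,0,0,0,0,5],
  ],
  grip_force=60,
)

```text
clock: 6.17
eef_pos: [0.5572, 0.1255, 0.0859]
orientation: [0.0, 0.871, 0.491, 0.001]
wrist_force: [-1.5, 0.3, 6.3]
finger_gap: 0.149
grasp_force: 59.0
```

Emit:
move_arm(
  series=[
    [0,0,-5,0,0,0,5],
    [0,0,-15,0,0,0,5],
    [0,0,-20,0,0,0,5],
    [0,0,-20,0,0,0,5],
    [0,0,-20,0,0,0,5],
    [0,0,-20,0,0,0,5],
    [0,0,-20,0,0,0,5],
    [0,0,-20,0,0,0,5],
    [0,0,-15,0,0,0,5],
    [0,0,-10,0,0,0,5],
    [0,0,0,0,0,0,5],
    [0,0,0,0,0,0,5],
  ],
)

```text
clock: 7.17
eef_pos: [0.5565, 0.1254, 0.2499]
orientation: [-0.0, 0.871, 0.491, 0.0]
wrist_force: [0.2, 0.6, -1.7]
finger_gap: 0.153
grasp_force: 58.5
```

Run:
```python
from h import *
s=telemetry.observe()
print(s["eef_pos"].round(4),s["wrist_force"].round(1),s["moment"].round(2),s["finger_gap"],s["q"].round(2))
for n in("top","scene"):
    p=eyes.camera(n);save(p,f"pics/{n}1.png",(270,130,110,120) if n=="top" else (160,90,110,120),5)
    for t,z in(("mouth",.12),("canister",0),("half_mark",.12),("lock_pin",.11)):
        for r in spotter.landmark_of(p,t): print(n,t,np.round(r["centre"],1),round(r["score"],2),at_z(p,r["centre"],z).round(4))
```

```text
[0.5565 0.1254 0.2499] [ 0.2  0.6 -1.7] [-0.02  0.05 -0.03] 0.15287049757940552 [-0.7   0.48  0.61  1.73 -0.32  1.02 -0.52]
top mouth [330.4 199.9] 0.94 [ 0.5037 -0.2411  0.12  ]
top canister [323.1 201. ] 0.74 [ 0.5172 -0.2408  0.    ]Traceback (most recent call last):
  File "<stdin>", line 7, in <module>
ValueError: it knows: blank_tray, canister, cap, cap_grip, cap_lugs, dust_brush, half_mark, mouth, oil_bottle, pin_tub, turntable
```

Emit:
move_arm(
  series=[
    [-12,4,0,0,0,0,5],
    [-24,8.3,0,0,0,0,5],
    [-28,9.7,0,0,0,0,5],
    [-28,9.7,0,0,0,0,5],
    [-28,9.7,0,0,0,0,5],
    [-28,9.7,0,0,0,0,5],
    [-28,9.7,0,0,0,0,5],
    [-28,9.7,0,0,0,0,5],
    [-28,9.7,0,0,0,0,5],
    [-28,9.7,0,0,0,0,5],
    [-28,9.7,0,0,0,0,5],
    [-28,9.7,0,0,0,0,5],
    [-28,9.7,0,0,0,0,5],
    [-28,9.7,0,0,0,0,5],
    [-28,9.7,0,0,0,0,5],
    [-20,6,0,0,0,0,5],
    [-8.5,3.6,0,0,0,0,5],
    [0,0,0,0,0,0,5],
    [0,0,0,0,0,0,5],
    [0,0,0,0,0,0,5],
  ],
)

```text
clock: 9.03
eef_pos: [0.4622, -0.3165, 0.2496]
orientation: [-0.001, 0.871, 0.492, 0.0]
wrist_force: [-0.2, -0.9, -2.3]
finger_gap: 0.149
grasp_force: 58.5
```

Run:
```python
from h import *
s=telemetry.observe()
print(s["eef_pos"].round(4),s["q"].round(2),s["qvel"].round(3))
p=eyes.camera("wrist");save(p,"pics/w3.png",scale=1.5)
np.savez("w3.npz",img=p["img"],pos=s["eef_pos"],ori=s["orientation"],K=p["camera_matrix"],he=p["hand_eye"])
for t,z in(("mouth",.12),("canister",0),("half_mark",.12),("cap_grip",.25),("cap",.2)):
    for r in spotter.landmark_of(p,t): print(t,np.round(r["centre"],1),round(r["score"],2),at_z(p,r["centre"],z,s).round(4))
```

```text
[ 0.4622 -0.3165  0.2496] [ 0.11  0.47  0.62  1.76 -0.32  1.01  0.31] [-0.013 -0.002 -0.001 -0.002  0.002 -0.     0.001]
mouth [260.5  64. ] 0.73 [ 0.5087 -0.239   0.12  ]
canister [257.8  68.3] 0.87 [ 0.5077 -0.2351  0.    ]
cap_grip [260.  281.2] 0.77 [ 0.4606 -0.3189  0.25  ]
cap [256.8 227.6] 0.64 [ 0.4603 -0.3157  0.2   ]
```

View pics/w3.png

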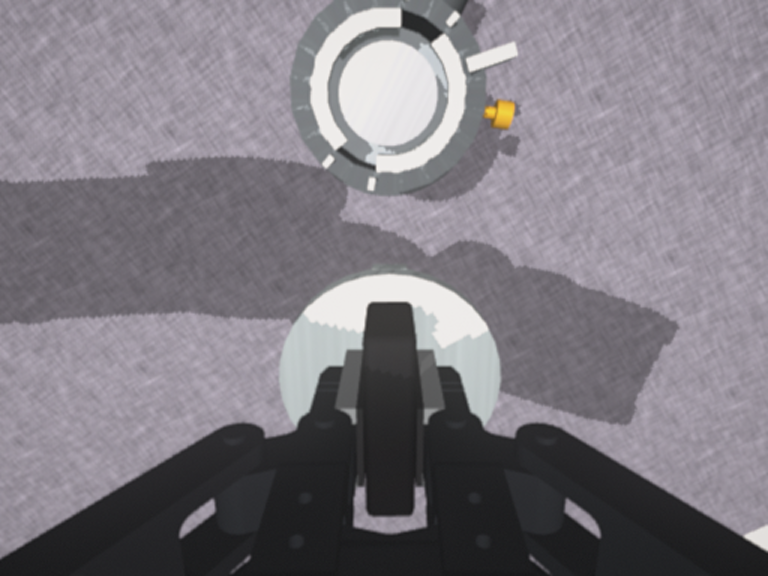

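The view is clear. In 768-wide pixels the notches are at about (420,22) and (355,155), the fin at (492,56) and the brass pin at (503,113). I'll rectify to the rim plane and fit it.

```bash
cat > rect.py <<'E'
from h import *
d=np.load("w3.npz");s=dict(eef_pos=d["pos"],orientation=d["ori"]);p=dict(camera_matrix=d["K"],hand_eye=d["he"],img=d["img"])
c0=np.array([.5085,-.239]);N=600;k=.0002  # px = 0.2mm, right=+x, up=+y
def rect(z):
    W=c0+np.array([[-.06,.06],[.06,.06],[.06,-.06],[-.06,-.06]])
    src=np.float32([proj(p,[*w,z],s) for w in W]); M=cv2.getPerspectiveTransform(src,np.float32([[0,0],[N,0],[N,N],[0,N]]))
    return cv2.warpPerspective(p["img"],M,(N,N),flags=cv2.INTER_CUBIC)
E
python3 - <<'E'
from rect import *
im=rect(.12);g=cv2.cvtColor(im,cv2.COLOR_RGB2GRAY)
# polar gradients: fit circles by radial edges
from scipy.optimize import least_squares
gb=cv2.GaussianBlur(g,(0,0),3).astype(float)
def edge(c,r0,r1,sg):
    P=[]
    for a in np.radians(np.arange(0,360,3)):
        r=np.arange(r0,r1,.1)/1000
        x=(c[0]-c0[0]+r*np.cos(a))/k+N/2; y=N/2-(c[1]-c0[1]+r*np.sin(a))/k
        v=cv2.remap(gb.astype(np.float32),x.astype(np.float32)[None],y.astype(np.float32)[None],1)[0]
        q=sg*np.gradient(v); i=q.argmax()
        if q[i]>1 and 3<i<len(r)-3: P.append(c+r[i]*np.array([np.cos(a),np.sin(a)]))
    return np.array(P)
for nm,r0,r1,sg in(("lip in",25.5,32,1),("lip out",33,42,-1),("rim out",42,50,1)):
    c=c0.copy()
    for _ in range(3):
        P=edge(c,r0,r1,sg)
        f=least_squares(lambda t:np.hypot(*(P-t[:2]).T)-t[2],[*c,r0/1000],loss="soft_l1",f_scale=.0004); c=f.x[:2]
    print(nm,len(P),f.x.round(4),np.abs(f.fun).mean()*1e3)
for r in(28.5,38,46): cv2.circle(im,(N//2,N//2),int(r/.2),(255,0,0),1)
for a in range(0,360,30):
    cv2.line(im,(int(N/2+240*np.cos(np.radians(a))),int(N/2-240*np.sin(np.radians(a)))),(int(N/2+270*np.cos(np.radians(a))),int(N/2-270*np.sin(np.radians(a)))),(255,0,0) if a else (0,0,255),2)
cv2.imwrite("pics/rect.png",im[:,:,::-1])
E
```

```text
lip in 101 [ 0.5081 -0.237   0.0285] 0.16901020686486642
lip out 109 [ 0.5084 -0.2366  0.0367] 0.9050470274724945
rim out 60 [ 0.5079 -0.2381  0.0467] 0.5076569444671677
```

View pics/rect.png

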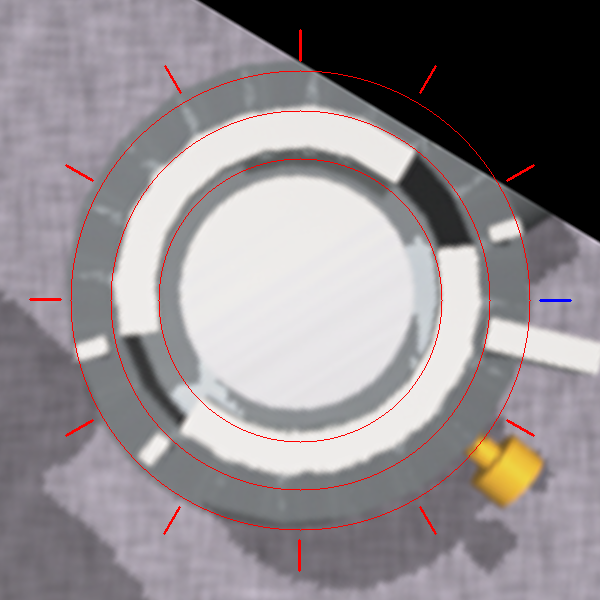

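Emit:
move_arm(
  series=[
    [0,0,0,0,0,0.0939,5],
    [0,0,0,0,0,0.0939,5],
    [0,0,0,0,0,0.0939,5],
    [0,0,0,0,0,0.0939,5],
    [0,0,0,0,0,0.0939,5],
    [16.2,-8.6,0,0,0,0,5],
    [16.2,-8.6,0,0,0,0,5],
    [16.2,-8.6,0,0,0,0,5],
    [16.2,-8.6,0,0,0,0,5],
    [16.2,-8.7,0,0,0,0,5],
    [0,0,15,0,0,0,5],
    [0,0,15,0,0,0,5],
    [0,0,15,0,0,0,5],
    [0,0,15,0,0,0,5],
    [0,0,10,0,0,0,5],
    [0,0,0,0,0,0,5],
    [0,0,0,0,0,0,5],
    [0,0,0,0,0,0,5],
  ],
)

```text
clock: 10.83
eef_pos: [0.5081, -0.2388, 0.1807]
orientation: [0.0, 0.961, 0.275, 0.0]
wrist_force: [0.1, 0.0, -1.2]
finger_gap: 0.15
grasp_force: 58.6
```

Run:
```python
from h import *
s=telemetry.observe();t=np.degrees(np.arctan2(*R(s["orientation"])[[1,0],0]))
D=np.r_[.5081,-.237,0]-s["eef_pos"]
print(s["eef_pos"].round(4),t,s["q"].round(2),s["wrist_force"].round(1),"tool delta mm",(R(s["orientation"]).T@D*1e3).round(2), R(s["orientation"])[:,2].round(4))
p=eyes.camera("wrist");save(p,"pics/w4.png",scale=1.5)
```

```text
[ 0.5081 -0.2388  0.1807] 31.962920849014974 [-0.09  0.58  0.71  1.85 -0.47  0.89 -0.17] [ 0.1  0.  -1.2] tool delta mm [  0.88  -1.7  180.74] [ 9.e-04 -5.e-04 -1.e+00]
```

View pics/w4.png

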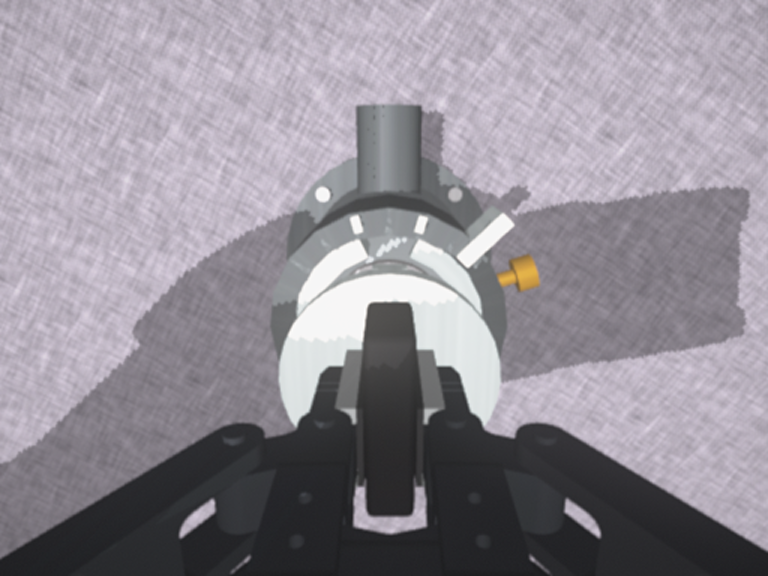

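Run:
```python
from h import *
s=telemetry.observe();p=eyes.camera("wrist");print(p["camera_matrix"].round(1).tolist())
g=cv2.cvtColor(p["img"],cv2.COLOR_RGB2GRAY).astype(int)
Rt=R(s["orientation"]).T
def ty(u,v,z): return (Rt@(at_z(p,(u,v),z,s)-s["eef_pos"])*1e3).round(2)[:2]
# bar top front edge rows, dark span
for v in(205,215,225):
    c=np.nonzero(g[v,225:300]<90)[0]+225; print("bar",v,c.min(),c.max(),ty((c.min()+c.max())/2,v,s["eef_pos"][2]+.008))
for v in(75,90,105,115): print("pipe row",v,g[v,228:292:2].tolist()) if v==90 else None
for nm,(l,t,w,h),th in(("ribL",(230,140,15,17),200),("ribR",(274,140,14,17),200)):
    b=g[t:t+h,l:l+w]>th; y,x=np.nonzero(b); print(nm,len(x),(x.mean()+l).round(2),(y.mean()+t).round(2),ty(x.mean()+l,y.mean()+t,.1225))
b=p["img"][70:130,225:300].max(2)
for v in(80,95,110):
    r=p["img"][v,225:300].astype(int).mean(1); gr=np.gradient(cv2.GaussianBlur(r[None],(0,0),1)[0]); a,c=gr.argmin()+225,gr.argmax()+225
    print("pipe",v,a,c,ty((a+c)/2,v,.05))
```

```text
[[336.8, 0.0, 259.5], [0.0, 336.8, 188.3], [0.0, 0.0, 1.0]]
bar 205 246 273 [33.35 -0.94]
bar 215 245 274 [29.44 -0.93]
bar 225 243 276 [25.45 -0.93]
pipe row 90 [192, 181, 180, 185, 181, 103, 107, 118, 125, 129, 129, 137, 146, 157, 153, 150, 143, 136, 131, 125, 124, 120, 114, 106, 97, 84, 93, 132, 128, 130, 126, 127]
ribL 74 237.01 149.46 [ 41.7  -13.34]
ribR 74 280.0 149.5 [41.69 10.17]
pipe 80 237 280 [78.99 -1.9 ]
pipe 95 237 295 [68.57  3.57]
pipe 110 237 297 [57.89  4.38]
```

Emit:
move_arm(
  series=[
    [0.6,-0.7,0,0,0,0,5],
    [0,0,4,0,0,0,5],
    [0,0,4,0,0,0,5],
    [0,0,4,0,0,0,5],
    [0,0,3,0,0,0,5],
    [0,0,2,0,0,0,5],
    [0,0,2,0,0,0,5],
    [0,0,2,0,0,0,5],
    [0,0,0,0,0,0,5],
    [0,0,0,0,0,0,5],
  ],
)

```text
clock: 11.77
eef_pos: [0.509, -0.2376, 0.1592]
orientation: [0.0, 0.961, 0.276, 0.001]
wrist_force: [5.0, 1.2, 2.6]
finger_gap: 0.147
grasp_force: 59.6
```

Emit:
move_arm(
  series=[
    [0,0,2,0,0,0,5],
    [0,0,2,0,0,0,5],
    [0,0,1.5,0,0,0,5],
    [0,0,1,0,0,0,5],
    [0,0,0,0,0,0,5],
    [0,0,0,0,0,0,5],
  ],
)

```text
clock: 12.27
eef_pos: [0.5091, -0.2376, 0.153]
orientation: [0.001, 0.961, 0.276, 0.001]
wrist_force: [4.8, 2.0, 6.9]
finger_gap: 0.15
grasp_force: 60.1
```

Emit:
move_arm(
  series=[
    [0.5,0,0.5,0,0,0,5],
    [0,0,0.5,0,0,0,5],
    [0,0,0,0,0,0,5],
    [0,0,0,0,0,0,5],
  ],
)

```text
clock: 12.6
eef_pos: [0.5091, -0.2376, 0.1521]
orientation: [0.001, 0.961, 0.275, 0.001]
wrist_force: [4.3, 1.3, 7.5]
finger_gap: 0.152
grasp_force: 60.4
```

Emit:
move_arm(
  series=[
    [0.3,0,0.5,0,0,0,5],
    [0,0,0.5,0,0,0,5],
    [0,0,0,0,0,0,5],
    [0,0,0,0,0,0,5],
  ],
)

```text
clock: 12.93
eef_pos: [0.5091, -0.2376, 0.1518]
orientation: [0.0, 0.961, 0.275, 0.001]
wrist_force: [0.4, 3.1, 16.7]
finger_gap: 0.151
grasp_force: 61.8
```

Seated: the force rose to 17 N and z stalled at 0.1518. I'll ease off slightly and start the twist.

Emit:
move_arm(
  series=[
    [0,0,-1.2,0,0,0,5],
    [0,0,0,0,0,0.04,5],
    [0,0,0,0,0,0.04,5],
    [0,0,0,0,0,0.04,5],
    [0,0,0,0,0,0.04,5],
    [0,0,0,0,0,0.04,5],
    [0,0,0,0,0,0,5],
    [0,0,0,0,0,0,5],
  ],
)

```text
clock: 13.6
eef_pos: [0.5094, -0.2382, 0.1522]
orientation: [0.001, 0.984, 0.178, 0.001]
wrist_force: [3.5, -1.9, 4.8]
finger_gap: 0.149
grasp_force: 60.0
```

Run:
```python
from h import *
s=telemetry.observe();print(s["eef_pos"].round(4),np.degrees(np.arctan2(*R(s["orientation"])[[1,0],0])),s["wrist_force"].round(1),s["moment"].round(2),s["q"].round(2))
```

```text
[ 0.5094 -0.2382  0.1522] 20.47161756727446 [ 3.5 -1.9  4.8] [-0.38 -0.98 -0.16] [-0.1   0.63  0.74  1.88 -0.56  0.84 -0.29]
```

Emit:
move_arm(
  series=[
    [0,0,0,0,0,0.045,5],
    [0,0,0,0,0,0.045,5],
    [0,0,0,0,0,0.045,5],
    [0,0,0,0,0,0.045,5],
    [0,0,0,0,0,0.045,5],
    [0,0,0,0,0,0.045,5],
    [0,0,0,0,0,0.045,5],
    [0,0,0,0,0,0.045,5],
    [0,0,0,0,0,0.045,5],
    [0,0,0,0,0,0.045,5],
    [0,0,0,0,0,0.045,5],
    [0,0,0,0,0,0.045,5],
    [0,0,0,0,0,0.044,5],
    [0,0,0,0,0,0,5],
    [0,0,0,0,0,0,5],
    [0,0,0,0,0,0,5],
  ],
)

```text
clock: 14.93
eef_pos: [0.5095, -0.2388, 0.1524]
orientation: [0.001, 0.994, -0.113, 0.001]
wrist_force: [4.7, -3.4, 5.0]
finger_gap: 0.149
grasp_force: 60.0
```

Run:
```python
from h import *
s=telemetry.observe();print(s["eef_pos"].round(4),np.degrees(np.arctan2(*R(s["orientation"])[[1,0],0])),s["wrist_force"].round(1),s["moment"].round(2),s["qvel"].round(3),R(s["orientation"])[:,2].round(3))
p=eyes.camera("wrist");save(p,"pics/w5.png",scale=1.5)
```

```text
[ 0.5095 -0.2388  0.1524] -12.993751344249924 [ 4.7 -3.4  5. ] [-0.85 -0.97 -0.08] [ 0.002  0.001 -0.     0.001  0.001  0.001  0.   ] [ 0.002 -0.003 -1.   ]
```

View pics/w5.png

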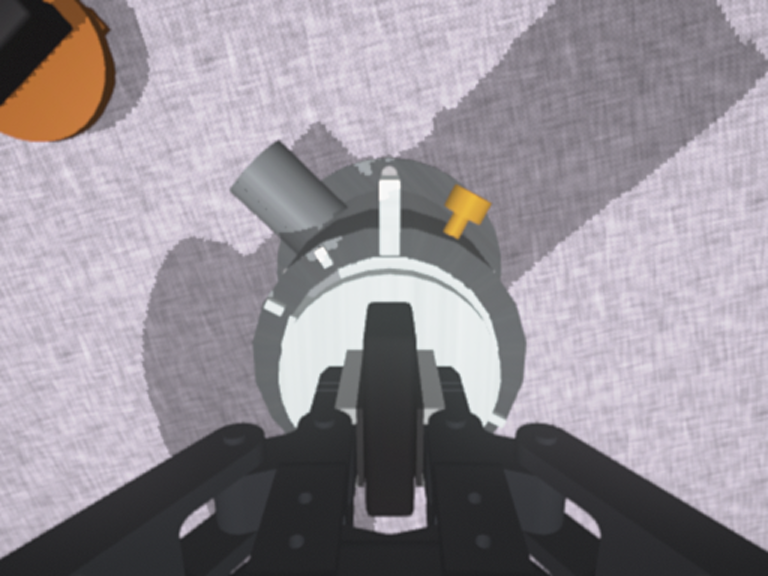

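The bar at column 390 lies in line with the half-way fin, also at column 390. The disc is down in the mouth, and the arm is still with a 60 N grip. Handing in.

```bash
python3 -c "
from plant import ticket
print(ticket.close_job())"
```

```text
the job is handed in; nothing more can be done
None
```

I handed the job in with the cap pushed down below the lip and twisted to the half-way mark. The gripper was holding it still there at 60 N; the hand-in returned no verdict.

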